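# Lock out the centrifuge at its isolator

## Robot

A 6-joint arm with a two-finger parallel gripper is mounted at the origin on the work surface. World frame = base frame: x ahead of the robot, y to its left, z up, the work surface at z = 0. Lengths are in m, angles in rad, forces in N, time in s.
With the tool pointing down it reaches from about 0.25 to 0.725 m from the base axis. Payload 4 kg.
Tool frame: the origin (TCP) lies on the front face of the gripper's body, between the roots of the fingers; the fingertips stand 73 mm ahead of it and the grasp point (between the pads) lies 54 mm ahead of it; z points along the fingers, y is the line along which they close (so a half turn about z gives the same grasp; the last joint's range is limited). The gripper opens to 85 mm and grips with 20 to 120 N. Pads are 22 mm wide; open, the fingers measure 114 mm over their backs; the gripper's body (76 mm by 85 mm) begins 54 mm behind the grasp point. The pads swing forward as they close: fully open they stand 13 mm farther back than shut.
Start: joints at [1.227, 0.241, 0.005, 1.335, 0, 1.571], TCP at [0.169, 0.471, 0.304] pointing down, gripper open.
Joint ranges: [-2.72, 2.72], [-1.05, 1.87], [-1.09, 1.28], [-1.99, 2.15], [-1.42, 1.44], [-3.14, 3.14]. Speed limits (rad/s): [2.79, 2.79, 3.14, 3.14, 3.14, 3.14].

## Interface

Orientations are given as a unit quaternion [x, y, z, w].
In Python, from rig import arm gives the robot as it stands. The module is installed in compiled form; this text tells all that it offers. Calls block until the motion is done:
- arm.move_ptp(position, orientation): joint-space move of the TCP to a pose.
- arm.move_linear(position, speed=0.15, frame=None): straight line of the TCP; frame=None keeps the orientation; speed is the mean speed in m/s.
- arm.movej(angles): joint-space move.
- arm.gripper_to(opening, f_grip=None): finger opening in m; f_grip is the grip in N (None keeps the last); returns when the fingers have stopped.
- arm.wait(seconds).
- arm.solve_ik(position, orientation): joint angles nearest the present ones, or None.
- arm.read_state(): the state.
- arm.grab_frame(name): name is "scene" or "top"; returns the picture (384x512x3 uint8, red, green, blue); there is no depth.
- arm.camera_params(name): a dict with "fx", "fy", "cx", "cy" (pixels), "rvec" (rotation vector, rad) and "tvec" (3), from world to camera coordinates, as OpenCV has them. Camera axes: x right, y down, z forward; pixel columns grow to the right and rows downward; lengths in m; the calibration is good to about 2 mm. A picture is of the moment at which its call begins. camera_params takes no time and is no camera call.
A pose or a line that the arm cannot do raises arm.MotionError and nothing moves.
- arm.finish_job(): hands the job in; it is judged then, once.
The state is a dict: "t": time; "joints": joint angles; "qd": joint speeds; "joint_efforts": joint torques, N m; "position": TCP position; "ee_rot": TCP orientation; "force": force on the tool from outside, world axes, zero at the start; "ft_torque": the same for the moment, N m; "grip_width": finger opening in m; "finger_force": force on a finger pad.
Only numpy, scipy, OpenCV 4.12 (cv2) and the standard library are available. Lean on these libraries where they do the work, as an engineer would, in place of code of your own. Each camera call takes 0.05 s, during which the arm holds its last target. There are 200 camera calls.

## Task

The centrifuge is to be serviced: swing the isolator's long handle anticlockwise (seen from above) to off, stopping where the hole in the handle's tail lies right over the hole in the fixed hasp lug; it can swing on past that. Then take the block-shaped brass lock from its stand and set it upright, pin down, through both holes until it sits fully home on the tail, and let go. Leave the round lock, the lock stands and the other things on the bench as they are.

Things in the scene. Friction and masses are not known exactly. Their poses are not given: they have to be found in the camera images.
- handle (a joint): Angle of the isolator's handle (rad), turning about the vertical axis through point pivot, positive anticlockwise seen from above. 0 = the on stop; off, with the two hasp holes in line, is 1.571; the handle swings on to a stop at 2.0. It is stiff (about 0.3 N m, so about 3 N at the grip) and stays where it is left.
- pivot (a point): Handle's axis, 64 mm above the bench, in the middle of the isolator: a fixed grey box lying on the bench, 150 (its x) x 120 (its y) x 50 mm high. Axes are the box's: z up, y towards the side that the hasp lug stands out from.
- handle_grip (a point): Centre of the handle's upright round black grip: 28 mm diameter, from 68 to 118 mm above the bench, 110 mm from pivot. It stands on the end of a dark flat steel bar 26 mm wide, 8 mm thick (top at 68 mm) and is fixed to it. The point turns with the handle; its x axis points along the bar from grip to pivot.
- tail_hole (a point): Centre of the hole (20 mm diameter, through) in the handle's tail, at the tail's top face, 68 mm above the bench. The tail is a dark steel plate 40 x 40 x 8 mm at the other end of the bar, 85 mm from pivot, opposite the grip.
- lug_hole (a point): Centre of the hole (20 mm diameter, through) in the hasp lug, at the lug's top face, 56 mm above the bench. The lug is a fixed bright steel plate 46 x 50 x 8 mm that stands out from the isolator's side, 85 mm from pivot; the space beneath it is free. The tail passes 4 mm above it.
- lock_mid (a point): Centre of the body of the block-shaped brass lock: 64 (x) x 32 (y) x 50 mm high (z), 0.2 to 0.4 kg, with a dark band round it. A straight steel pin of 10 mm diameter stands 38 mm down from the middle of its underside. At the start the lock stands upright on a stand, pin in the stand's wide slot, underside 45 mm above the bench.
- lock_shoulder (a point): Centre of the underside of the brass lock's body, where its pin begins (25 mm below lock_mid; the pin's tip is 38 mm below this). z runs up along the pin's axis.
- stand_a: Fixed aluminium block 80 (x) x 60 (y) x 45 mm high, with a 28 mm square slot; origin at the centre of its underside. The brass lock stands on this one, lined up with it.
- stand_b: Same kind of block; the round lock stands on this one. The two stands change places between episodes.
- round_lock: Round steel lock, 68 mm diameter x 40 mm, with a 24 mm pin too thick for the hasp; origin at the centre of the underside of its round body. Not to be used.
- slide_box: Bystander: yellow box 85 x 95 x 36 mm; origin under its centre.
- strip_bottle: Bystander: bottle 48 mm diameter, 105 mm high; origin under its centre.
- white_jar: Bystander: white jar 68 mm diameter, 100 mm high; origin under its centre.
- dish: Bystander: white dish 180 x 90 x 35 mm; origin under its centre.
- tube_rack: Bystander: rack of red-capped tubes 85 x 115 x 79 mm; origin under its centre.
- screwdriver: Bystander: screwdriver 190 mm long, lying on the bench.

How it is judged:
By the outcome, as a careful person would: the job done as asked, in the order asked, and still so for the second after the job is handed in, with the robot touching nothing.
It also fails if it takes over 64 s, if anything falls off the work surface, if the arm or the gripper's body presses on something with over 40 N, if the wrist force passes 120 N, or if a joint passes its speed limit or range.

## Working session

There is one attempt and no reset: what is moved stays moved. The work goes in short steps, each a Python script; the robot and the scene stay as the last script left them, time stands still between calls to the robot, and variables do not carry over. Pictures are saved under pics/ and viewed, at most 10 in all, crops included, and the job is handed in when it is done.

```bash
mkdir -p pics
cat > h.py <<'E'
import numpy as np, cv2
from rig import arm
def cam(n):
    c=arm.camera_params(n); K=np.array([[c['fx'],0,c['cx']],[0,c['fy'],c['cy']],[0,0,1.]])
    R=cv2.Rodrigues(np.array(c['rvec'],float))[0]; t=np.array(c['tvec'],float).ravel()
    return K,R,t
def ray(n,uv,z):
    K,R,t=cam(n); d=(R.T@np.linalg.solve(K,np.c_[np.atleast_2d(uv),np.ones(len(np.atleast_2d(uv)))].T)).T
    o=-R.T@t; return o+d*((z-o[2])/d[:,2])[:,None]
def proj(n,P):
    K,R,t=cam(n); q=(K@(R@np.atleast_2d(P).T+t[:,None])).T; return q[:,:2]/q[:,2:]
def snap(n,f,box=None,s=1):
    a=arm.grab_frame(n)[:,:,::-1]; b=a if box is None else a[box[1]:box[3],box[0]:box[2]]
    cv2.imwrite('pics/'+f,cv2.resize(b,None,fx=s,fy=s,interpolation=cv2.INTER_CUBIC)); return a.copy()
E
python3 - <<'E'
from h import *
for n in('scene','top'):
    a=snap(n,n+'0.png',None,1.5); cv2.imwrite(n+'_raw.png',a); K,R,t=cam(n); print(n,K[0,0],-R.T@t,R[2])
s=arm.read_state(); print(s)
E
```

```text
scene 399.98214105888786 [1.47951297 0.53023659 0.76094583] [-0.72659513 -0.43002258 -0.53585455]
top 490.27468459440576 [0.30854007 0.03950212 1.78752759] [ 0.16751502 -0.00674223 -0.98584647]
{'t': 0.1, 'joints': array([1.22696096e+00, 2.41345260e-01, 3.91131907e-03, 1.33520013e+00,
       1.01518385e-05, 1.57078042e+00]), 'qd': array([-1.16969811e-03, -1.86430528e-03,  1.67219783e-03, -4.71697240e-04,
       -1.45859073e-03,  9.45710566e-05]), 'joint_efforts': array([ 5.23295967e-04, -3.73137045e+01,  2.53009272e+01,  1.08344332e-02,
        3.55092766e-05,  4.83034540e-06]), 'position': array([0.16841087, 0.47035212, 0.30311803]), 'ee_rot': array([ 1.71064174e-01,  9.85259460e-01, -9.04458250e-04, -1.62201871e-04]), 'force': array([0.37920163, 0.6357394 , 0.0578755 ]), 'ft_torque': array([0.04228164, 0.00969392, 0.00121296]), 'finger_force': 0.0, 'grip_width': 0.08552430216892372}
```

View pics/top0.png

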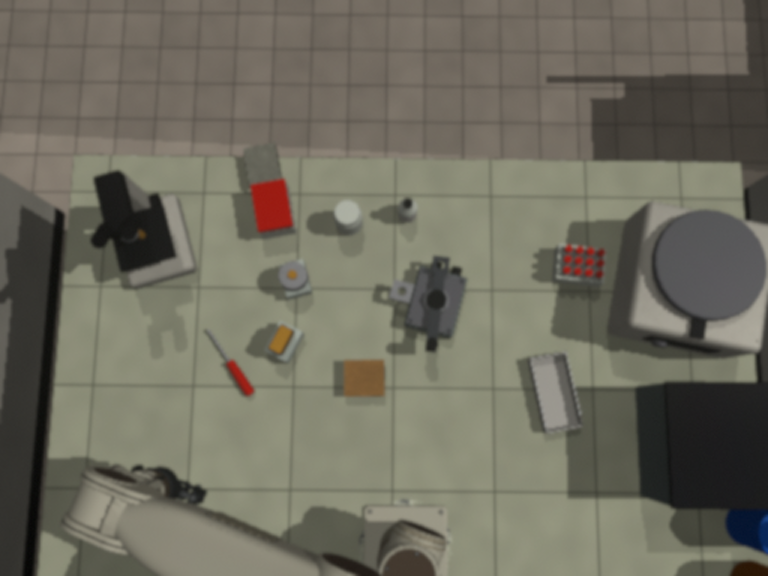

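View pics/scene0.png

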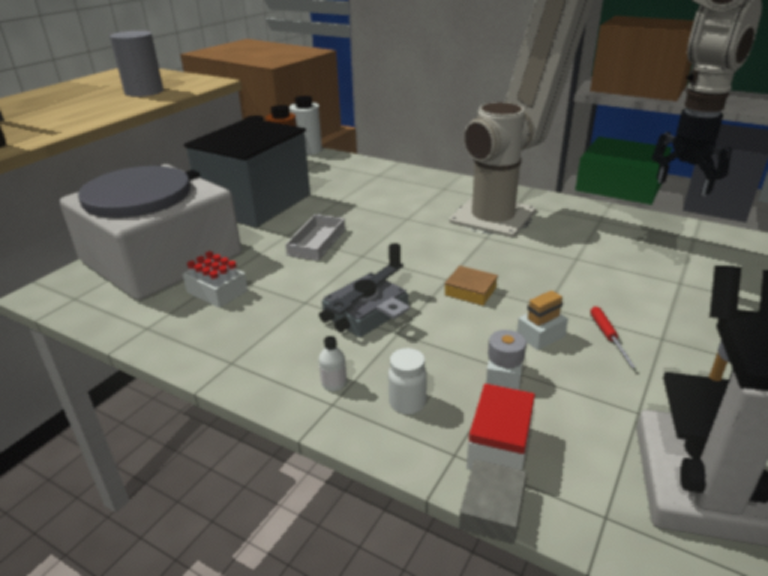

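The top view shows the isolator at about (436,300), its grip at (431,343), tail at (441,263) and lug at (402,290). The brass lock is at (282,339), on the stand by the screwdriver. These are pixels of the 1.5x picture. I'll enlarge both areas.

Run:
```python
import cv2,numpy as np
t=cv2.imread('top_raw.png'); s=cv2.imread('scene_raw.png')
f=lambda a,x,y,w,h,k:cv2.resize(a[y:y+h,x:x+w],(w*k,h*k),interpolation=cv2.INTER_CUBIC)
g=lambda im:np.clip(im.astype(float)*1.6,0,255).astype('uint8')
A=f(t,240,160,80,80,5);B=f(t,160,190,80,80,5);cv2.imwrite('pics/c1.png',g(np.hstack([A,B])))
```

```text
(no output)
```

View pics/c1.png

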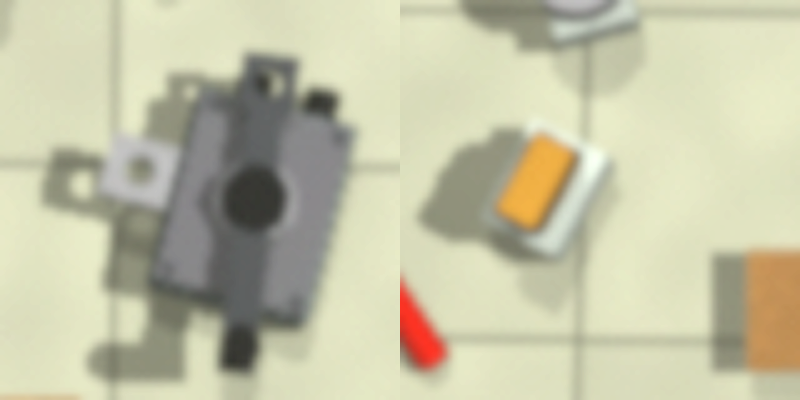

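In the crop, the lug hole is at (141,171) and the tail hole at (266,84), both in the left half. The brass top is an oblong centred near (137,182) in the right half.

Run:
```python
from h import *
t=cv2.imread('top_raw.png')
up=lambda X,Y:((X+.5)/5-.5+240,(Y+.5)/5-.5+160)
lug=ray('top',up(141,171),.056)[0]; tail=ray('top',up(266,84),.068)[0]
print('lug',lug,'tail',tail,'dist',np.linalg.norm((lug-tail)[:2]),'expect',.085*2**.5)
m=(lug+tail)[:2]/2; d=(lug-tail)[:2]; n=np.array([-d[1],d[0]])/np.linalg.norm(d)
for s in(1,-1): print('piv cand',m+s*n*.0601)
print('knob ray .07/.09',ray('top',up(254,199),.07)[0],ray('top',up(254,199),.09)[0],'grip?',ray('top',up(238,365),.068)[0])
hsv=cv2.cvtColor(t,cv2.COLOR_BGR2HSV)
k=cv2.inRange(hsv,(8,120,60),(28,255,255)); k[:,:160]=0;k[:,240:]=0;k[:190]=0
k[:, :]=k; cs,_=cv2.findContours(k,cv2.RETR_EXTERNAL,cv2.CHAIN_APPROX_NONE)
for c in cs:
    if cv2.contourArea(c)<40: continue
    P=ray('top',c[:,0,:].astype(float),.095)[:,:2]; r=cv2.minAreaRect((P*1000).astype(np.float32)); print(r)
    M=cv2.moments(c); print(ray('top',(M['m10']/M['m00'],M['m01']/M['m00']),.095), cv2.boundingRect(c))
hsv=cv2.cvtColor(cv2.imread('scene_raw.png'),cv2.COLOR_BGR2HSV); print(proj('scene',[.35,.25,.07]))
```

```text
lug [0.59643267 0.0130856  0.056     ] tail [ 0.65847638 -0.07573377  0.068     ] dist 0.10834344844125225 expect 0.1202081528017131
piv cand [ 0.57818487 -0.06574081]
piv cand [0.67672418 0.00309264]
knob ray .07/.09 [ 0.57479687 -0.06699629  0.07      ] [ 0.57169641 -0.06575616  0.09      ] grip? [ 0.45709726 -0.05585515  0.068     ]
((386.6886291503906, 126.4075698852539), (75.04104614257812, 30.948841094970703), 0.9917230010032654)
[[0.38771741 0.12637444 0.095     ]] (230, 241, 10, 23)
((473.71240234375, 292.6357116699219), (32.20101547241211, 59.65846252441406), 62.80010986328125)
[[0.47348194 0.29269935 0.095     ]] (180, 218, 15, 18)
[[361.5898119  181.66288416]]
```

```bash
cat >> h.py <<'E'
def quat(a):  # tool down, closing line y at angle a
    from scipy.spatial.transform import Rotation as Ro
    y=np.array([np.cos(a),np.sin(a),0]); z=np.array([0,0,-1.]); return Ro.from_matrix(np.c_[np.cross(y,z),y,z]).as_quat()
PIV=np.array([.574,-.068])
def grip(th): return PIV-.110*np.array([np.cos(th),np.sin(th)])
E
python3 - <<'E'
from h import *
t0,t1=np.radians([-5.2,74.5])
for o in(90,-90):
    print(o,[arm.solve_ik([*grip(t),.151],quat(t+np.radians(o))) for t in(t0,(t0+t1)/2,t1)])
t=cv2.imread('top_raw.png')[205:245,170:210]; t=cv2.resize(t,None,fx=8,fy=8,interpolation=cv2.INTER_CUBIC)
k=cv2.inRange(cv2.cvtColor(t,cv2.COLOR_BGR2HSV),(8,130,90),(28,255,255))
c=max(cv2.findContours(k,0,cv2.CHAIN_APPROX_NONE)[0],key=cv2.contourArea)[:,0,:].astype(float)
P=ray('top',(c+.5)/8-.5+[170,205],.095)[:,:2]; print(cv2.minAreaRect((P*1000).astype(np.float32)))
M=cv2.moments((P*1e3).astype(np.float32).reshape(-1,1,2)); print(M['m10']/M['m00'],M['m01']/M['m00'],np.degrees(.5*np.arctan2(2*M['mu11'],M['mu20']-M['mu02'])))
E
```

```text
90 [array([-0.12429951,  0.30785298, -0.33272015,  0.93022319,  0.        ,
       -0.03354239]), array([-0.26370071,  0.36449509, -0.24743909,  0.95886215,  0.        ,
       -0.86845729]), array([-0.30924673,  0.48782713, -0.04860716,  1.03436204,  0.        ,
       -1.60951702])]
-90 [array([-0.12429951,  0.30785298, -0.33272015,  0.93022319,  0.        ,
        3.10805027]), array([-0.26370071,  0.36449509, -0.24743909,  0.95886215,  0.        ,
        2.27313536]), array([-0.30924673,  0.48782713, -0.04860716,  1.03436204,  0.        ,
        1.53207563])]
((473.5939636230469, 292.7477722167969), (32.4904670715332, 59.95405197143555), 64.1227798461914)
473.8159724044292 292.8368497374822 -26.301666773953514
```

The lock's measured top (60 x 32 mm) fits the given size, and the tail and lug both fit the 85 mm radius. Next I'll grip the handle and swing it.

Run:
```python
from h import *
t0,t1=np.radians([-5.2,74.5]); h=np.pi/2
arm.move_ptp([*grip(t0),.25],quat(t0+h))
arm.move_linear([*grip(t0),.152],speed=.12)
arm.gripper_to(.02,f_grip=40)
s=arm.read_state(); print(s['t'],s['position'],s['grip_width'],s['force'])
for t in np.linspace(t0,t1,10)[1:]:
    arm.move_linear([*grip(t),.152],speed=.08,frame=quat(t+h))
    s=arm.read_state(); print(s['t'],s['position'][:2]-grip(t),s['grip_width'],s['force'].round(1))
snap('top','swing.png',(230,150,330,225),7)
```

```text
3.8 [ 0.46460039 -0.05776326  0.15246221] 0.027310402876864176 [-1.13387809  1.93342821  4.94858476]
4.1583 [ 9.44136369e-05 -3.34674485e-04] 0.027054022074974846 [-1.3 -0.1  6. ]
4.5167 [ 0.00012236 -0.00039648] 0.02716312870528542 [-1.8 -1.4  6.4]
4.875 [ 0.00012738 -0.00052209] 0.02717658746564436 [-1.5 -2.3  5.7]
5.2333 [ 0.00012098 -0.00066587] 0.026692559750243962 [-1.1 -3.   6.2]
5.5917 [ 0.00018258 -0.00075455] 0.026728198041203292 [-2.2 -3.2  6.5]
5.95 [ 0.00020235 -0.00092086] 0.027264362639081066 [-2.2 -3.6  5.3]
6.3083 [ 0.00025248 -0.00108455] 0.02735347921450023 [-1.1 -4.4  6.1]
6.6667 [ 0.00036549 -0.00126869] 0.026838763912739472 [-0.6 -5.3  5.4]
7.025 [ 0.00057087 -0.00146136] 0.027169963729092455 [-0.4 -5.9  3.8]
```

View pics/swing.png

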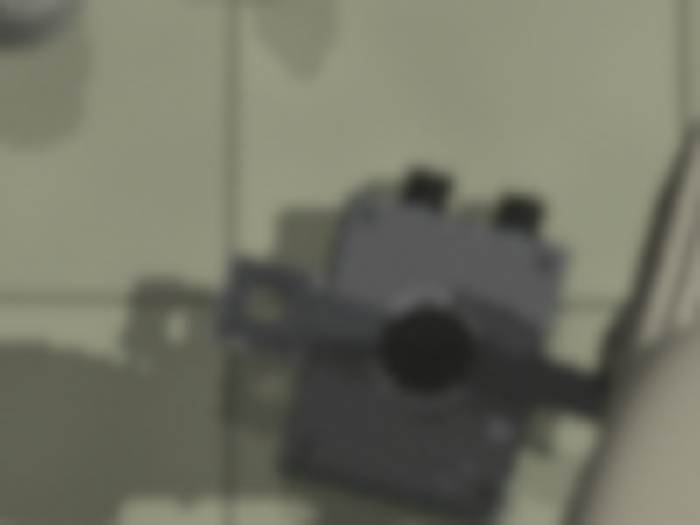

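The tail now covers the lug, with its hole at about (266,302) in the crop and the through-hole's bright spot in its shadow. I'll release, lift away towards the lock and measure from both views.

Run:
```python
from h import *
arm.gripper_to(.085)
p=arm.read_state()['position']; arm.move_linear([p[0],p[1],.25],speed=.2)
arm.move_ptp([.4737,.2928,.25],quat(np.radians(63.7)))
a=arm.grab_frame('top')[:,:,::-1]; b=arm.grab_frame('scene')[:,:,::-1]
cv2.imwrite('top1.png',a);cv2.imwrite('scene1.png',b)
u=proj('scene',[.596,.013,.068])[0]; x,y=(u-[25,20]).astype(int); print(u,x,y,arm.read_state()['t'],arm.read_state()['joints'])
A=cv2.resize(a[170:220,245:295],None,fx=8,fy=8,interpolation=cv2.INTER_CUBIC)
B=cv2.resize(b[y:y+50,x:x+50],None,fx=8,fy=8,interpolation=cv2.INTER_CUBIC)
cv2.imwrite('pics/rel.png',np.clip(np.hstack([A,B])*1.8,0,255).astype('uint8'))
```

```text
[261.66834776 200.08697552] 236 180 10.65 [ 5.52660474e-01  3.80456180e-01  5.77493220e-02  1.24829303e+00
 -1.00939342e-04  1.01248257e+00]
```

View pics/rel.png

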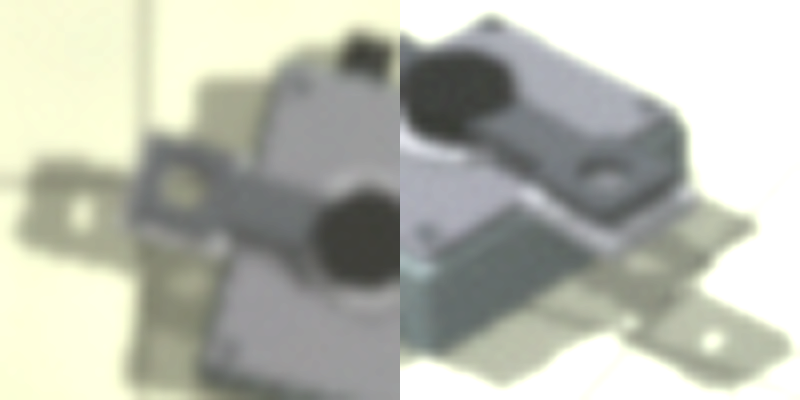

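The tail hole is at about (184,184) in the left half (top) and (205,172) within the right half (scene). The bench shows through it.

Run:
```python
from h import *
f=lambda X,Y,x,y:((X+.5)/8-.5+x,(Y+.5)/8-.5+y)
u=f(184,184,245,170);v=f(205,172,236,180)
T=ray('top',u,.068)[0];S=ray('scene',v,.068)[0]; print(T,S)
# hole segmentation in top view
for nm,fr,(x,y) in(('top','top1.png',(262,187)),('lug0','top_raw.png',(262,188))):
    g=cv2.cvtColor(cv2.imread(fr),cv2.COLOR_BGR2GRAY); print(nm);print(g[y:y+12,x:x+14])
for p in(T,S): d=p[:2]-PIV; print(np.hypot(*d),np.degrees(np.arctan2(d[1],d[0])))
```

```text
[0.59889102 0.01414691 0.068     ] [0.60135218 0.01434558 0.068     ]
top
[[111  92  82  81  85  88  85  81  81  84  86  88  89  87]
 [106  84  70  66  67  69  67  67  70  74  78  82  86  86]
 [101  78  66  62  62  60  60  60  62  65  67  73  81  86]
 [ 94  75  65  64  65  63  61  58  58  61  63  68  77  83]
 [ 83  70  66  69  73  73  69  63  58  59  61  65  71  74]
 [ 74  66  68  75  78  77  73  67  62  60  61  62  65  65]
 [ 71  65  68  76  81  80  78  74  67  62  62  62  63  63]
 [ 68  63  67  74  80  81  81  76  68  63  63  62  61  64]
 [ 66  62  65  69  73  76  77  72  66  63  62  62  63  63]
 [ 64  61  62  63  64  66  67  65  64  63  62  62  62  62]
 [ 68  67  65  63  61  63  62  62  63  62  61  60  60  60]
 [ 76  77  76  71  67  65  63  62  63  65  66  60  57  57]]
lug0
[[127 123 122 123 124 122 118 113 110 107 104 101  98  91]
 [127 123 122 122 120 120 118 117 117 116 114 111 107  98]
 [126 124 122 120 116 112 111 113 117 119 120 118 114 103]
 [123 123 121 115 107 100  97 101 110 117 122 121 116 102]
 [121 122 118 109  97  87  83  87 101 114 121 122 114  96]
 [120 121 117 109  94  84  80  83  95 111 121 121 112  92]
 [120 120 117 110  97  88  86  89  97 111 120 119 107  87]
 [120 121 118 110 101  93  91  95 103 114 120 116  99  82]
 [120 121 119 115 107 102 101 105 112 119 120 113  93  78]
 [118 119 121 118 115 113 112 115 118 121 120 110  90  77]
 [110 114 117 118 118 118 118 120 121 121 117 104  85  78]
 [ 95 103 107 110 111 113 116 118 119 119 113  97  80  79]]
0.08583518038277292 73.14286681599934
0.08676944472743273 71.62540554365799
```

```bash
cat > edge.py <<'E'
from h import *
from scipy.ndimage import map_coordinates,gaussian_filter
def edge(img,n,a,b,z,w=.008,N=14):
    """world segment a-b at height z: find strongest gradient along normal; fit line -> (mid offset mm, angle deg)"""
    a,b=np.array(a),np.array(b); d=(b-a)/np.linalg.norm(b-a); nn=np.array([-d[1],d[0]]); s=np.linspace(-w,w,65); P=[]
    for f in np.linspace(0.05,.95,N):
        q=a+f*(b-a)+s[:,None]*nn; uv=proj(n,np.c_[q,np.full(65,z)])
        g=np.abs(np.gradient(gaussian_filter(map_coordinates(img,[uv[:,1],uv[:,0]],order=3),3)))
        k=g[3:-3].argmax()+3; P.append(q[k])
    P=np.array(P); o=(P-a)@nn; l=(P-a)@d; ok=np.abs(o-np.median(o))<.003
    c=np.polyfit(l[ok],o[ok],1)
    return round(np.polyval(c,np.linalg.norm(b-a)/2)*1e3,1),round(np.degrees(np.arctan2(d[1],d[0])+np.arctan(c[0])),1),int(ok.sum())
def fr(th,r,w): return PIV+r*np.array([np.cos(th),np.sin(th)])+w*np.array([-np.sin(th),np.cos(th)])
E
python3 - <<'E'
from edge import *
y=np.radians(74.5); I={k:cv2.cvtColor(cv2.imread(k+'.png'),cv2.COLOR_BGR2GRAY).astype(float) for k in('top_raw','top1','scene_raw','scene1')}
for k in I:
    n='top' if 'top' in k else 'scene'; print(k)
    # box frame: along y = r, w = -x
    for nm,a,b in(('+y w+',(.06,.03),(.06,.07)),('+y w-',(.06,-.07),(.06,-.03)),('-y w+',(-.06,.03),(-.06,.07)),('-y w-',(-.06,-.07),(-.06,-.03)),('+x',(-.05,-.075),(.05,-.075)),('-x',(-.05,.075),(.05,.075))):
        print(nm,edge(I[k],n,fr(y,*a),fr(y,*b),.05),end=' ')
    print()
    th=np.radians(-5.2) if 'raw' in k else y
    for nm,a,b in(('bar+',(.032,.013),(.062,.013)),('bar-',(.032,-.013),(.062,-.013)),('tail+',(.068,.02),(.103,.02)),('tail-',(.068,-.02),(.103,-.02)),('tailend',(.105,-.018),(.105,.018))):
        print(nm,edge(I[k],n,fr(th,*a),fr(th,*b),.068,.006),end=' ')
    print()
    if 'raw' in k:
        for nm,a,b in(('lug+',(.065,.023),(.105,.023)),('lug-',(.065,-.023),(.105,-.023)),('lugend',(.11,-.02),(.11,.02))):
            print(nm,edge(I[k],n,fr(y,*a),fr(y,*b),.056,.006),end=' ')
        print()
E
```

```text
top_raw
+y w+ (np.float64(5.6), np.float64(163.9), 8) +y w- (np.float64(-3.0), np.float64(161.5), 13) -y w+ (np.float64(0.7), np.float64(160.3), 13) -y w- (np.float64(-1.8), np.float64(171.4), 13) +x (np.float64(-5.8), np.float64(73.3), 10) -x (np.float64(6.3), np.float64(74.6), 9) 
bar+ (np.float64(-3.0), np.float64(0.1), 14) bar- (np.float64(-0.4), np.float64(-5.9), 12) tail+ (np.float64(0.4), np.float64(-14.7), 10) tail- (np.float64(-0.5), np.float64(-8.7), 14) tailend (np.float64(-0.9), np.float64(82.1), 14) 
lug+ (np.float64(-0.5), np.float64(75.5), 14) lug- (np.float64(-1.0), np.float64(75.8), 13) lugend (np.float64(-0.8), np.float64(169.6), 12) 
top1
+y w+ (np.float64(5.7), np.float64(167.2), 11) +y w- (np.float64(-3.0), np.float64(162.5), 14) -y w+ (np.float64(-0.3), np.float64(166.5), 14) -y w- (np.float64(-1.8), np.float64(171.0), 12) +x (np.float64(-0.3), np.float64(74.4), 7) -x (np.float64(6.4), np.float64(74.8), 13) 
bar+ (np.float64(4.3), np.float64(71.7), 13) bar- (np.float64(-2.1), np.float64(73.1), 14) tail+ (np.float64(-0.5), np.float64(75.9), 14) tail- (np.float64(
[... 565 characters left out ...]
float64(-2.9), np.float64(83.3), 14) 
lug+ (np.float64(-0.9), np.float64(73.9), 14) lug- (np.float64(-2.3), np.float64(75.9), 14) lugend (np.float64(-1.0), np.float64(167.0), 14) 
scene1
+y w+ (np.float64(3.8), np.float64(162.8), 10) +y w- (np.float64(2.6), np.float64(167.4), 14) -y w+ (np.float64(-5.9), np.float64(166.6), 13) -y w- (np.float64(-6.2), np.float64(165.0), 14) +x (np.float64(-4.1), np.float64(75.8), 14) -x (np.float64(-6.4), np.float64(74.4), 14) 
bar+ (np.float64(-3.4), np.float64(74.3), 14) bar- (np.float64(-2.9), np.float64(74.3), 14) tail+ (np.float64(-0.8), np.float64(87.2), 5) tail- (np.float64(-3.4), np.float64(73.4), 14) tailend (np.float64(-0.4), np.float64(158.7), 10)
```

The handle lines up to within about 0.2–1°, and the hole lies at (.5985,.0143). Both views agree on that. Now I'll take the lock.

Run:
```python
from h import *
H=[.5985,.0143]
arm.move_linear([.4737,.2928,.130],speed=.12)
arm.gripper_to(.025,f_grip=50)
s=arm.read_state(); print(s['t'],s['position'],s['grip_width'],s['force'].round(1))
arm.move_linear([.4737,.2928,.26],speed=.12)
s=arm.read_state(); print(s['t'],s['grip_width'],s['force'].round(1))
arm.move_ptp([*H,.26],quat(np.radians(-15.5)))
arm.move_linear([*H,.202],speed=.12)  # pin tip ~11 mm above tail
s=arm.read_state(); print(s['t'],s['position'],s['grip_width'],s['force'].round(1))
b=arm.grab_frame('scene')[:,:,::-1]; cv2.imwrite('scene2.png',b); a=arm.grab_frame('top')[:,:,::-1]; cv2.imwrite('top2.png',a)
B=cv2.resize(b[150:225,220:300],None,fx=8,fy=8,interpolation=cv2.INTER_CUBIC); cv2.imwrite('pics/pre.png',np.clip(B*1.7,0,255).astype('uint8'))
print(proj('scene',[[*H,.068],[*H,.079],[*H,.117]]))
```

```text
12.3333 [0.4741957  0.29341265 0.13069941] 0.03162001452961743 [-0.5  1.5  2.8]
13.5667 0.03160011608285772 [-0.5  0.3 -4.1]
15.3667 [0.59875832 0.01503887 0.2024991 ] 0.03151302094984424 [ 0.3 -0.4 -3.3]
[[261.63331302 200.59963189]
 [261.57083696 197.63293615]
 [261.35031577 187.16141693]]
```

View pics/pre.png

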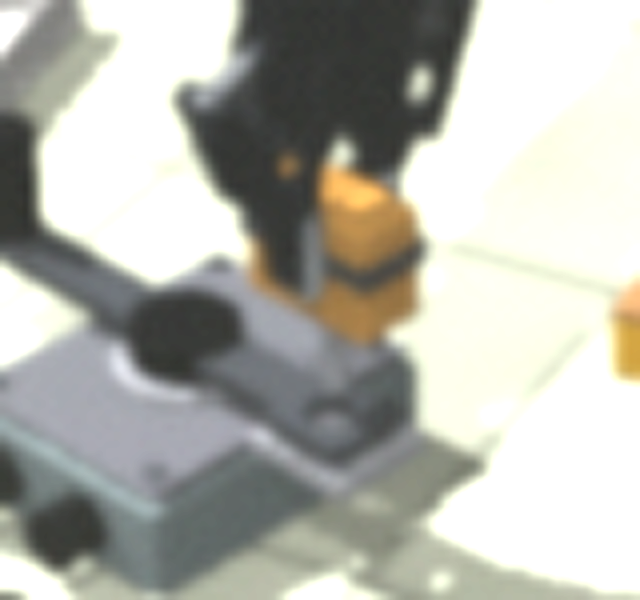

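The lock hangs over the hole, which is at about (335,412) and close to the predicted (333,405). The body's lowest corner is at (365,340), so I'll check it against the model.

Run:
```python
from edge import *
p=arm.read_state()['position'][:2]; e=np.radians(74.5)
u=np.array([np.cos(e),np.sin(e)]); v=np.array([-u[1],u[0]])
for sx in(32,-32):
  for sy in(16,-16):
    print(sx,sy,[((proj('scene',[*(p+sx*1e-3*u+sy*1e-3*v),z])[0]-[220,150]+.5)*8).round() for z in(.117,.167)])
# measure lock edges on the +u end and the -v(+x) side at underside
I=cv2.cvtColor(cv2.imread('scene2.png'),cv2.COLOR_BGR2GRAY).astype(float)
f=lambda a,b:p+a*u+b*v
K,R,t=cam('scene')
# vertical edges: brass mask columns
m=cv2.inRange(cv2.cvtColor(cv2.imread('scene2.png'),cv2.COLOR_BGR2HSV),(8,110,50),(28,255,255))
for r in range(172,196): 
    c=np.where(m[r,220:285])[0]; print(r,(c.min()+220,c.max()+220) if len(c) else None,end=' ')
```

```text
32 16 [array([425., 317.]), array([425., 202.])]
32 -16 [array([365., 351.]), array([363., 235.])]
-32 16 [array([306., 256.]), array([303., 143.])]
-32 -16 [array([246., 288.]), array([241., 174.])]
172 (np.int64(260), np.int64(266)) 173 (np.int64(260), np.int64(267)) 174 (np.int64(260), np.int64(268)) 175 (np.int64(260), np.int64(269)) 176 (np.int64(260), np.int64(270)) 177 (np.int64(261), np.int64(270)) 178 (np.int64(261), np.int64(270)) 179 (np.int64(261), np.int64(270)) 180 (np.int64(261), np.int64(270)) 181 (np.int64(262), np.int64(268)) 182 (np.int64(263), np.int64(266)) 183 (np.int64(252), np.int64(252)) 184 (np.int64(252), np.int64(253)) 185 (np.int64(253), np.int64(270)) 186 (np.int64(261), np.int64(270)) 187 (np.int64(260), np.int64(270)) 188 (np.int64(260), np.int64(270)) 189 (np.int64(260), np.int64(269)) 190 (np.int64(261), np.int64(267)) 191 (np.int64(263), np.int64(266)) 192 None 193 None 194 None 195 None
```

The columns match to about 1 px and the rows sit about 1.5 px high, which is within rounding and calibration. The hole allows ±5 mm, so I'll go down in small steps watching the force.

```bash
cat > down.py <<'E'
from h import *
import sys
H=[float(sys.argv[1]),float(sys.argv[2])]; z=float(sys.argv[3]); zend=float(sys.argv[4])
f0=arm.read_state()['force']
while z>zend:
    z-=.003; arm.move_linear([*H,z],speed=.03); s=arm.read_state(); d=s['force']-f0
    if np.abs(d).max()>3: print('contact'); break
print(s['t'],z,s['position'],d.round(1),s['ft_torque'].round(2),s['grip_width'])
E
python3 down.py .5982 .0138 .202 .146
```

```text
contact
19.7167 0.15099999999999997 [0.59887922 0.01369378 0.15365049] [-1.6 -0.1 10.7] [-0.07  0.82 -0.15] 0.0315024329728031
```

Contact came at TCP z = .1537, which is exactly the height expected for a seated shoulder. I'll let go, back off and look.

Run:
```python
from h import *
p=arm.read_state()['position']
arm.move_linear([p[0],p[1],.1535],speed=.03)
arm.gripper_to(.06); arm.gripper_to(.085)
s=arm.read_state(); print(s['t'],s['force'].round(1),s['position'])
arm.move_linear([p[0],p[1],.28],speed=.15)
arm.move_ptp([.40,.20,.30],quat(np.radians(20)))
print(arm.read_state()['t'])
b=arm.grab_frame('scene')[:,:,::-1]; a=arm.grab_frame('top')[:,:,::-1]; cv2.imwrite('top3.png',a);cv2.imwrite('scene3.png',b)
A=cv2.resize(a[165:225,240:300],(480,480),interpolation=cv2.INTER_CUBIC)
B=cv2.resize(b[160:220,232:272],(320,480),interpolation=cv2.INTER_CUBIC); cv2.imwrite('pics/end.png',np.clip(np.hstack([A,B])*1.7,0,255).astype('uint8'))
e=np.radians(74.5);u=np.array([np.cos(e),np.sin(e)]); v=np.array([-u[1],u[0]]);q=np.array([.598,.0143])
for z in(.068,.118): print([((proj('scene',[*(q+x*1e-3*u+y*1e-3*v),z])[0]-[232,160]+.5)*8+[480,0]).round() .tolist()for x,y in((32,16),(32,-16),(-32,-16))])
```

```text
20.7333 [-1.  1. -0.] [0.59887548 0.01366443 0.15347243]
22.7833
[[810.0, 344.0], [751.0, 378.0], [634.0, 313.0]]
[[810.0, 233.0], [750.0, 267.0], [630.0, 204.0]]
```

View pics/end.png

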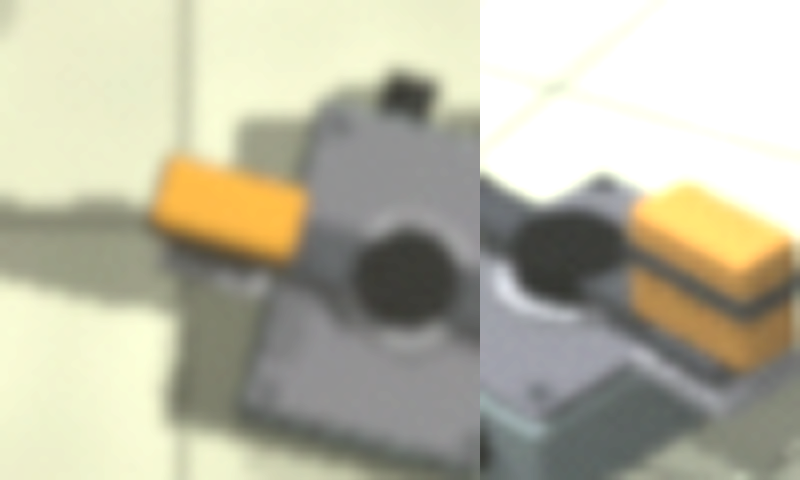

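The lock stands upright and flush on the tail. Its lower corner is at (745,372) against a predicted (751,378), and its top corner at (740,265) against (750,267). The arm is clear, so I'll hand in.

```bash
python3 -c "
from rig import arm
print(arm.finish_job())"
```

```text
the job is handed in; nothing more can be done
None
```

The handle is swung to off, within about 1° of the holes lining up, and the brass lock sits upright and fully home through both holes; I let go and handed the job in at about 23 s, but the hand-in returned no verdict.

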